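Idle the heat, free the sagging bolt and hold the drying cabinet ajar

ROBOT

A 6-joint arm with a two-finger parallel gripper is mounted at the origin on a cart in front of the work surface, level with it; the furniture and walls round the work are solid. World frame = base frame: x ahead of the robot, y to its left, z up, the work surface at z = 0. Lengths are in m, angles in rad, forces in N, time in s.
With the tool pointing down it reaches from about 0.15 to 0.775 m from the base axis. Payload 6.1 kg.
Tool frame: the origin (TCP) lies at the very end of the fingers, on their centre line; the grasp point (between the pads) lies 19 mm behind it; z points along the fingers, y is the direction in which the jaws open and shut (so a half turn about z gives the same grasp; the last joint's range is limited). The gripper opens to 85 mm and grips with 20 to 120 N. Pads are 22 mm wide; open, the fingers measure 114 mm over their backs; the gripper's body (76 mm by 85 mm) begins 54 mm behind the grasp point. The pads swing forward as they close: fully open they stand 13 mm farther back than shut.
Start: joints at [-1.253, 0.126, -0.04, 1.405, 0, 1.571], TCP at [0.164, -0.499, 0.231] pointing down, gripper open.
Joint ranges: [-2.72, 2.72], [-0.95, 1.95], [-1.27, 1.35], [-1.78, 2.02], [-1.46, 1.47], [-3.14, 3.14]. Speed limits (rad/s): [2.39, 2.39, 3.01, 3.14, 3.14, 3.14].

INTERFACE

Orientations are given as [roll, pitch, yaw] about the fixed x, y, z axes, in that order (R = Rz(yaw) Ry(pitch) Rx(roll)).
In Python, from rig import state, camera, job_done gives the robot as it stands.
- The arm moves only by the tool arm_command, never from a script. Its arguments are lists of equal length, an entry for each row: "hand": the finger opening in m, from 0 to 0.0854; "linear": the shift along the tool's x, y, z in m, a list of three; "twist": the turn about the tool's z in degrees. A call has 1 to 8 rows; each row is the pose to reach, as a shift and turn from the pose commanded when the call began, along the tool's axes at that moment; what a row does not reach only later rows make up. A row lasts 1/8 s, in which the tool goes at most 62.5 mm and 10.7 degrees, less where a joint would pass 70% of its speed; a pose out of reach is approached as far as the arm can. A call with a gripper value outside its range is refused whole. The fingers move at their own pace and stop on an object; "force" is the grip in N (left out, the last holds). Time passes only in rows, so rows that repeat a pose let the fingers close. It gives the time, the measured TCP pose, the force and the opening at its end, in the units of the state.
- state(): the state, without advancing time (a new reading comes with each control period).
- camera(name): name is "scene" or "top" or "wrist"; returns a dict with "image" (420x560x3 uint8, red, green, blue), "z_map" (420x560 float32, m along the optical axis (not along the pixel's ray), 0 where there is no reading), "vertical_fov" (degrees; the focal length in pixels is half the picture's height over the tangent of half this angle, whatever the lens; pixels are square), "cx", "cy" (the principal point, pixels), "eye" and "attitude" of the camera in the world; the wrist camera has in their place "tool_from_camera" (4x4, takes a point from camera to tool coordinates, whose origin is the TCP and whose axes are the flange's). Camera axes: x right, y down, z forward; pixel columns grow to the right and rows downward; lengths in m; the calibration is good to about 2 mm. A picture is of the moment at which its call begins: read the wrist's pose just before it.
- job_done(): hands the job in, once; it reports no verdict.
The state is a dict: "t": time; "joint_pos": joint angles; "joint_vel": joint speeds; "effort": joint torques, N m; "eef_pos": TCP position; "ee_rot": TCP orientation; "force": force on the tool from outside, world axes, zero at the start; "ft_torque": the same for the moment, N m; "finger_gap": finger opening in m.
Only numpy, scipy, OpenCV 4.12 (cv2) and the standard library are available. Lean on these libraries where they do the work, as an engineer would, in place of code of your own. Each camera call takes 0.05 s, during which the arm holds its last target. There are 200 camera calls.

TASK

The glassware drying cabinet needs airing. First ease the lever of its heat regulator (the small grey box between the two fraction collectors) from its hot setting down to the thin idle rib across its hump, not on into the off stop. Then free the worn barrel bolt by its ball knob: the rod has sagged so that its head sits behind the bent-up lip of the keeper, so lift it over the lip while drawing it back and do not wrench it against the keeper; pull the door about 30 degrees ajar and finish while still holding it there, because its spring shuts it, with the small flask, the small beaker and the dish on the cabinet left standing where they are.

Things in the scene. Friction and masses are not known exactly. Their poses are not given: they have to be found in the camera images.
- regulator: Fixed grey box 90 x 74 x 55 mm with a slotted aluminium hump (34 mm radius) on top; origin under its centre on the bench, x away from the robot at yaw 0, z up. The lever swings in its x-z plane. Across the hump stand a dark stop block at each end and, between them nearer the far (+x) end, one thin dark rib: idle
- heat_pivot (a point): Pivot axis of the regulator's lever, 55 mm above the bench; the axis runs along the regulator's y
- heat_knob (a point): Centre of the lever's black ball knob, 22 mm across, 80 mm from the pivot; the 8 mm steel stem runs from the ball to the pivot
- heat (a joint): Angle of the heat lever, rad: 0 = off stop, leaning 0.9 rad from upright away from the robot (regulator +x); it grows as the lever is pulled over to -x: upright at 0.9, full heat stop at 1.8. The idle rib is at 0.5 (lean 0.4 rad to +x). Stiff: takes about 1 to 1.5 N at the knob and stays where it is left
- door_leaf: Door of the drying cabinet, aluminium frame with a clear pane, 213 mm wide, 14 mm thick, 24 to 162 mm above the bench; origin on its vertical hinge axis (left edge from the front) at bench level; when shut, x points into the cabinet, y from the free edge to the hinge. The leaf spans y = -3 to -216 mm and turns with the door. Roof behind it: 174 mm high
- door (a joint): Door angle, rad: 0 shut, grows as the free edge swings out towards the robot (clockwise from above). A spring shuts it with about 1.2 N at the bolt knob when shut and 2 N at 0.5 rad
- bolt_knob (a point): Centre of the bolt's black ball knob, 24 mm across, 195 mm above the bench when sagged, 21 mm above the cabinet roof and 28 mm in front of the door's face, on an upright 8 mm steel stem; starts 195 mm from the hinge axis along the door, and moves with the bolt and the door
- lift (a joint): How far the bolt is raised in its tall straps, m: 0 sagged (its own weight, 2 N, brings it down), 0.012 at the top. The bolt rises level. Its head clears the lip at about 0.006 to 0.008
- draw (a joint): How far the bolt is drawn along the door towards the hinge (+y of the door leaf), m: 0 shot, 0.045 fully drawn. Drags with 1.5 N and stays. Not raised, its head meets the lip at 0.003; raised, it passes over the lip up to 0.020, and from 0.022 the door is free
- bolt_rod: Steel bolt rod, 10 mm across, 170 mm long, with a 24 mm wide, 13 mm long head at the keeper end; its axis runs along the door 140 mm above the bench when sagged; the frame is that of the door leaf, moved with the bolt
- keeper: Fixed steel keeper on the cabinet's right front stile: open-topped bracket with a ledge, a front wall up to 162 mm above the bench that holds the bolt's head, and a bent-up lip on the door side; its frame is the cabinet's (origin on the bench under the cabinet's centre, x to its back)
- keeper_lip (a point): Middle of the top edge of the keeper's bent-up lip, 134 mm above the bench
- flask: Loose small conical flask, 67 mm wide, 112 mm high, standing on the bench; origin under its centre. Leave it alone
- beaker: Loose small beaker, 52 mm wide, 62 mm high, standing on the bench; origin under its centre. Leave it alone
- petri_dish: Loose dish with lid, 59 mm wide, 14 mm high, lying on the back of the cabinet roof; origin under its centre. Leave it alone

How it is judged:
On the way, in this order (a step that is already met when the one before it is completed fails the run):
1. the heat lever stands at the idle rib while the door is still shut and bolted (value of joint heat between 0.4 and 0.6 rad and velocity of joint heat between -0.05 and 0.05 rad/s and value of joint draw below 0.01 m and value of joint door below 0.05 rad), for 0.3 s.
2. the bolt is raised above the lip while its head is still over it or behind it (value of joint lift above 0.005 m and value of joint draw below 0.02 m), for 0.05 s.
3. the bolt is drawn clear of the keeper (value of joint draw above 0.022 m), for 0.1 s.
At the end, for the whole second after the job is handed in: The door stands still between 0.40 and 0.65 rad (23 to 37 degrees) ajar, the fingers hold the door or its bolt (contact force over 1 N), and the heat lever is still within 0.1 rad of the idle rib (value of joint door between 0.4 and 0.65 rad and velocity of joint door between -0.08 and 0.08 rad/s and contact force between the fingers and door_leaf above 1 N and value of joint heat between 0.4 and 0.6 rad); the arm keeps its last pose, push and grip.
It fails at once if the bolt is wrenched against the keeper (over 30 N) (contact force between bolt_rod and keeper above 30 N).
It fails at once if the flask is shifted more than 30 mm (distance of flask from where it was at the start of the episode above 0.03 m).
It fails at once if the beaker is shifted more than 30 mm (distance of beaker from where it was at the start of the episode above 0.03 m).
It fails at once if the dish on the cabinet is shifted more than 30 mm (distance of petri_dish from where it was at the start of the episode above 0.03 m).
It also fails if it takes over 45 s, if anything falls off the work surface, if the arm or the gripper's body presses on something with over 40 N, if the wrist force passes 120 N, or if a joint passes its speed limit or range.

## Working session

There is one attempt and no reset: what is moved stays moved. The work goes in short steps, Python scripts to look and compute and a tool call to move; the robot and the scene stay as the last step left them, time stands still between calls to the robot, and variables do not carry over. Pictures are saved under pics/ and viewed, about 8 in all and at most 12, crops included, and the job is handed in when it is done.

Besides the shell and the picture viewer there is one more tool, called after "Request:" by a JSON object that holds its "method" and its "body". arm_command: Moves the arm, as the interface text tells. Its arguments: {"type":"object","properties":{"hand":{"type":"array","items":{"type":"number"}},"linear":{"type":"array","items":{"type":"array","items":{"type":"number"}}},"twist":{"type":"array","items":{"type":"number"}},"force":{"type":"number"}},"required":["hand","linear","twist"]}

```bash
mkdir -p pics; ls; cat > h.py <<'E'
import numpy as np, cv2, pickle
from scipy.spatial.transform import Rotation as R
from rig import state, camera, job_done
def cam(n):
    s=state(); c=camera(n); c['s']=s; pickle.dump(c,open(n+'.pkl','wb')); return c
def load(n): return pickle.load(open(n+'.pkl','rb'))
def pose(c):
    if 'tool_from_camera' in c:
        T=np.eye(4); T[:3,:3]=R.from_euler('xyz',c['s']['ee_rot']).as_matrix(); T[:3,3]=c['s']['eef_pos']
        return T@np.array(c['tool_from_camera'])
    T=np.eye(4); a=np.array(c['attitude'])
    T[:3,:3]=a if a.shape==(3,3) else R.from_euler('xyz',a).as_matrix()
    T[:3,3]=c['eye']; return T
def pts(c):
    f=c['image'].shape[0]/2/np.tan(np.radians(c['vertical_fov'])/2); z=c['z_map']
    v,u=np.mgrid[:z.shape[0],:z.shape[1]]
    P=np.stack([(u-c['cx'])/f*z,(v-c['cy'])/f*z,z,np.ones_like(z)],-1)
    return (P@pose(c).T)[...,:3]
E
python3 - <<'E'
from h import *
print(state())
for n in('scene','top'):
    c=cam(n); print({k:v for k,v in c.items() if k not in('image','z_map','s')})
    cv2.imwrite(f'pics/{n}0.png',cv2.resize(c['image'][:,:,::-1],(800,600),interpolation=cv2.INTER_CUBIC))
E
```

```text
pics
{'t': 0.0, 'joint_pos': array([-1.25298136e+00,  1.26366907e-01, -4.06510634e-02,  1.40542591e+00,
        7.94266763e-07,  1.57080103e+00]), 'joint_vel': array([0.00042116, 0.00280432, 0.00057852, 0.00127473, 0.00174226,
       0.00095743]), 'effort': array([ 3.27798094e-03, -4.35917115e+01,  3.52922201e+01,  1.72224938e-02,
        2.60117822e-04, -2.57417196e-05]), 'eef_pos': array([ 0.16392096, -0.49829048,  0.23051565]), 'ee_rot': array([-3.13994510e+00, -7.86513444e-07,  3.17810265e-01]), 'force': array([-1.11757978,  0.03059977, -0.12583834]), 'ft_torque': array([ 0.00435981, -0.06313653, -0.02623768]), 'finger_gap': 0.0856087976859712}
{'vertical_fov': 50.70114967574938, 'cx': 273.72257087495086, 'cy': 208.96806747617737, 'eye': array([-0.25381133,  0.77976916,  0.59231847]), 'attitude': array([-2.02637111, -0.01277228, -2.13099278])}
{'vertical_fov': 52.588024804736136, 'cx': 278.5126050118663, 'cy': 215.437377397713, 'eye': array([0.38246446, 0.21248722, 1.02967786]), 'attitude': array([-2.99310389,  0.07833721, -1.55228134])}
```

View pics/scene0.png

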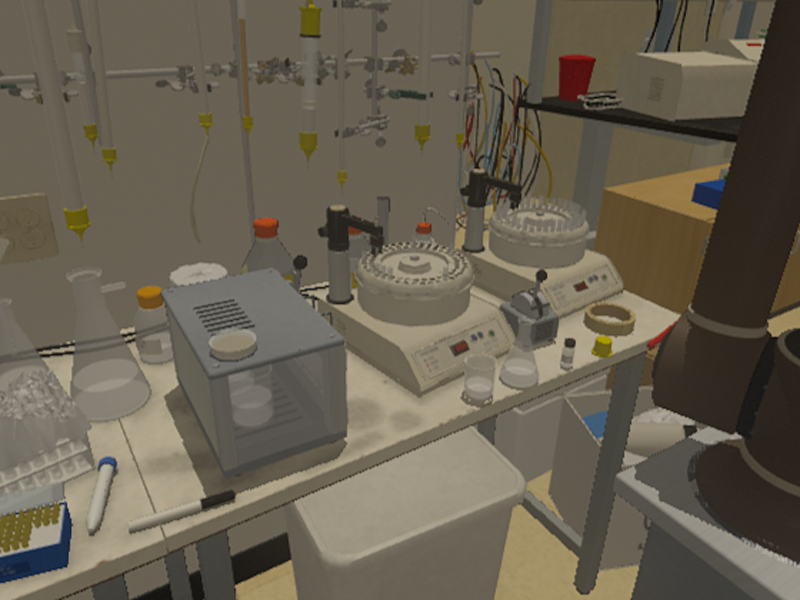

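View pics/top0.png

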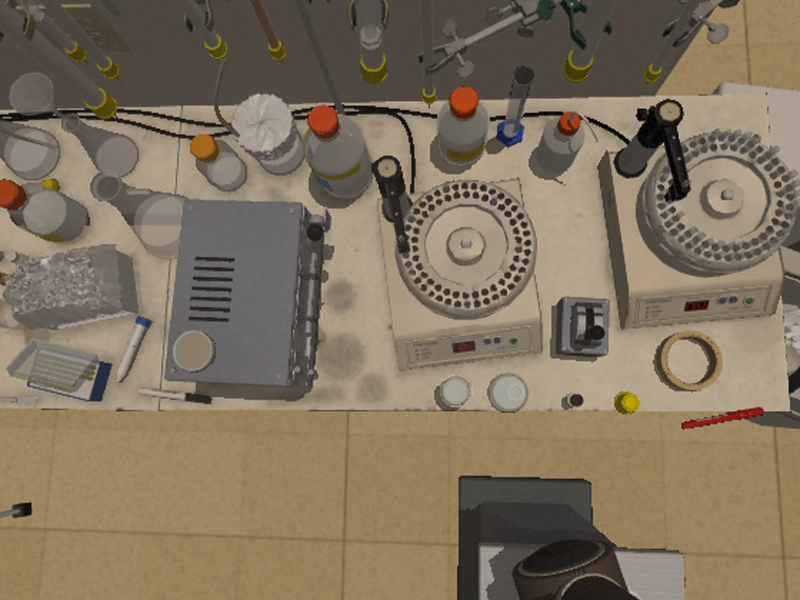

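```bash
python3 - <<'E'
from h import *
c=load('top'); P=pts(c)
def q(name,u,v):
    u,v=u*.7,v*.7; w=P[int(v)-1:int(v)+2,int(u)-1:int(u)+2].reshape(-1,3); print(name,np.round(np.median(w,0),4))
q('boltknob',315,229);q('regknob',591,333)
for n,u,v in [('roofTL',190,202),('roofTR',300,205),('roofBR',290,383),('roofBL',170,378),('beaker',455,390),('flask',508,392),('dish',195,350),('regTL',563,299),('regTR',605,299),('regBL',560,353),('regBR',605,353),('hinge',308,380),('frac corner',540,350),('frac2',625,322)]: q(n,u,v)
# crops
im=c['image'][:,:,::-1]
a=cv2.resize(im[130:290,200:240],None,fx=3.7,fy=3.7,interpolation=cv2.INTER_CUBIC)
a=cv2.resize(im[135:285,190:260],(280,600),interpolation=cv2.INTER_CUBIC)
b=cv2.resize(im[195:260,380:435],(508,600),interpolation=cv2.INTER_CUBIC)
cv2.imwrite('pics/crop1.png',np.hstack([a,b]))
# dark blobs heights around knobs
for nm,(x0,x1,y0,y1) in {'bolt':(.45,.75,.2,.45),'reg':(.3,.55,-.2,.0)}.items():
    m=(P[...,0]>x0)&(P[...,0]<x1)&(P[...,1]>y0)&(P[...,1]<y1)&(im.max(-1)<60)
    v,u=np.nonzero(m); print(nm,len(u)); 
E
```

```text
boltknob [0.6179 0.4005 0.2058]
regknob [0.4809 0.0056 0.1372]
roofTL [0.67   0.6008 0.1738]
roofTR [0.6644 0.431  0.1727]
roofBR [0.4009 0.4383 0.1574]
roofBL [0.4058 0.6135 0.1745]
beaker [0.3967 0.1991 0.0183]
flask [0.3949 0.1221 0.0873]
dish [0.4464 0.5714 0.1888]
regTL [0.5443 0.0269 0.0521]
regTR [ 0.5447 -0.0383  0.0526]
regBL [0.4591 0.0292 0.0296]
regBR [ 0.4581 -0.0343  0.0548]
hinge [0.4081 0.4366 0.056 ]
frac corner [0.4656 0.0611 0.03  ]
frac2 [ 0.5113 -0.0727  0.0331]
bolt 1099
reg 304
```

View pics/crop1.png

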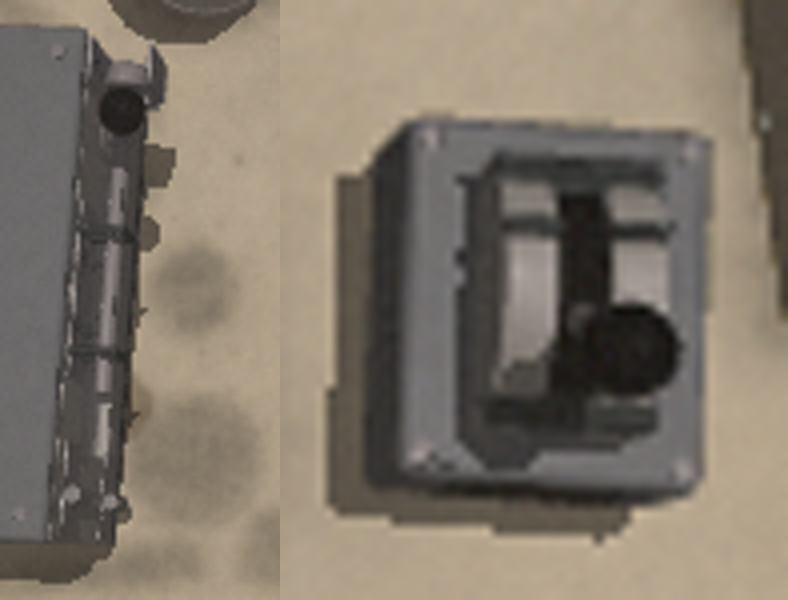

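```bash
cat >> h.py <<'E'
def ray(c,u,v,z):
    f=c['image'].shape[0]/2/np.tan(np.radians(c['vertical_fov'])/2); T=pose(c)
    d=T[:3,:3]@np.array([(u-c['cx'])/f,(v-c['cy'])/f,1]); return T[:3,3]+d*(z-T[2,3])/d[2]
E
python3 - <<'E'
from h import *
c=load('top'); P=pts(c); s=lambda x,y,z: np.round(ray(c,380+(x-280)/9.24,195+y/9.23,z),4)
a=lambda x,y,z: np.round(ray(c,190+x/4,135+y/4,z),4)
print('reg corners',[s(*p,.055) for p in((405,120),(710,140),(690,490),(400,465))])
print('knob',s(630,350,.13),s(630,350,.125)); print('rib',s(500,225,.089),s(668,230,.089))
print('roof edge',a(90,30,.174),a(47,545,.174)); print('bknob',a(123,110,.195)); print('rod',a(118,175,.145),a(103,450,.145))
v,u=162,220
print(np.round(P[158:168,216:226,2],3)); 
print(np.round(P[228:238,412:424,2],3))
cm=load('scene'); Q=pts(cm)
for n,x,y in(('bk',300,262),('rk',542,275)):
    u,v=int(x*.7),int(y*.7); w=Q[v-8:v+9,u-8:u+9].reshape(-1,3); k=cm['image'][v-8:v+9,u-8:u+9].reshape(-1,3).max(1)<50
    w=w[k]; print(n,len(w),np.round(np.median(w,0),4),np.round(w.min(0),3),np.round(w.max(0),3))
E
```

```text
reg corners [array([0.5462, 0.0286, 0.055 ]), array([ 0.5416, -0.0448,  0.055 ]), array([ 0.4556, -0.0373,  0.055 ]), array([0.4608, 0.0316, 0.055 ])]
knob [ 0.4813 -0.0059  0.13  ] [ 0.4819 -0.0071  0.125 ]
rib [0.5154 0.0134 0.089 ] [ 0.5145 -0.0254  0.089 ]
roof edge [0.6651 0.4255 0.174 ] [0.3939 0.4363 0.174 ]
bknob [0.6155 0.4013 0.195 ]
rod [0.5933 0.4139 0.145 ] [0.4445 0.4161 0.145 ]
[[0.133 0.204 0.205 0.201 0.205 0.204 0.201 0.2   0.125 0.124]
 [0.203 0.206 0.206 0.207 0.207 0.204 0.205 0.202 0.2   0.135]
 [0.203 0.205 0.205 0.205 0.206 0.205 0.203 0.204 0.202 0.2  ]
 [0.206 0.205 0.206 0.205 0.208 0.206 0.205 0.202 0.2   0.199]
 [0.204 0.21  0.203 0.207 0.206 0.208 0.205 0.203 0.203 0.197]
 [0.204 0.204 0.208 0.208 0.206 0.204 0.203 0.203 0.2   0.2  ]
 [0.207 0.204 0.206 0.202 0.207 0.202 0.204 0.202 0.199 0.196]
 [0.201 0.203 0.205 0.204 0.203 0.204 0.201 0.199 0.199 0.196]
 [0.199 0.2   0.202 0.201 0.203 0.201 0.203 0.198 0.194 0.024]
 [0.116 0.197 0.198 0.202 0.199 0.198 0.197 0.194 0.031 0.022]]
[[0.091 0.096 0.084 0.134 0.139 0.138 0.139 0.14  0.135 0.089 0.057 0.056]
 [0.1   0.104 0.14  0.14  0.142 0.14  0.142 0.138 0.141 0.139 0.053 0.054]
 [0.099 0.136 0.14  0.139 0.142 0.143 0.144 0.145 0.145 0.144 0.137 0.054]
 [0.099 0.137 0.14  0.142 0.14  0.141 0.142 0.144 0.141 0.141 0.144 0.054]
 [0.133 0.137 0.14  0.143 0.143 0.142 0.142 0.144 0.139 0.142 0.142 0.054]
 [0.132 0.137 0.138 0.14  0.142 0.143 0.147 0.142 0.144 0.143 0.142 0.057]
 [0.08  0.136 0.139 0.139 0.144 0.143 0.143 0.142 0.143 0.142 0.141 0.056]
 [0.076 0.135 0.135 0.141 0.139 0.139 0.141 0.142 0.141 0.14  0.135 0.056]
 [0.076 0.076 0.137 0.137 0.138 0.137 0.139 0.139 0.141 0.137 0.055 0.056]
 [0.072 0.071 0.08  0.134 0.135 0.138 0.135 0.137 0.133 0.053 0.056 0.053]]
bk 68 [0.6071 0.4047 0.2009] [-0.254  0.394  0.187] [0.614 0.78  0.592]
rk 39 [ 4.747e-01 -1.000e-04  1.362e-01] [ 0.47  -0.01   0.126] [0.483 0.006 0.145]
```

Request:
{"method": "arm_command", "body": {"hand": [0.055,0.055,0.055,0.055,0.055,0.055,0.055,0.055], "linear": [[0.4555,-0.3685,0],[0.4555,-0.3685,0],[0.4555,-0.3685,0],[0.4555,-0.3685,0],[0.4555,-0.3685,0],[0.4555,-0.3685,0],[0.4555,-0.3685,0],[0.4555,-0.3685,0]], "twist": [5,10,15,22,22,22,22,22], "force": 25}}

```text
t: 1.1
eef_pos: [0.4357, -0.0765, 0.2312]
ee_rot: [3.141, -0.0, -0.066]
force: [1.2, -1.6, 0.4]
finger_gap: 0.0548
```

Request:
{"method": "arm_command", "body": {"hand": [0.055,0.055,0.055,0.055], "linear": [[0.041,-0.073,0],[0.041,-0.073,0],[0.041,-0.073,0],[0.041,-0.073,0]], "twist": [0,0,0,0]}}

```text
t: 1.6
eef_pos: [0.4794, -0.0221, 0.2312]
ee_rot: [-3.132, 0.001, -0.051]
force: [0.0, 0.6, -0.2]
finger_gap: 0.0552
```

```bash
python3 - <<'E'
from h import *
c=cam('wrist'); print(c['s']['eef_pos'],c['s']['ee_rot'],c['vertical_fov'],c['cx'],c['cy'])
cv2.imwrite('pics/w1.png',c['image'][:,:,::-1])
P=pts(c); k=(c['image'].max(-1)<45)&(P[...,2]>.115)&(P[...,2]<.17)&(abs(P[...,0]-.485)<.04)&(abs(P[...,1])<.03)
w=P[k]; print(len(w),np.median(w,0),w.min(0),w.max(0)); v,u=np.nonzero(k); print(u.min(),u.max(),v.min(),v.max())
# sphere fit
from scipy.optimize import least_squares
r=least_squares(lambda p:np.linalg.norm(w-p,axis=1)-.011,np.median(w,0)-[0,0,.01],loss='soft_l1',f_scale=.002); print(r.x)
E
```

```text
[ 0.47938054 -0.02214346  0.23121253] [-3.13207534e+00  7.76387752e-04 -5.12037209e-02] 69.25789226863387 277.74179188810746 210.30874692033527
491 [ 0.48497987 -0.0051554   0.13996555] [ 0.4740523  -0.01501586  0.13028533] [0.49264    0.00546657 0.14481833]
244 269 197 221
[ 0.48178023 -0.00423133  0.13190015]
```

View pics/w1.png

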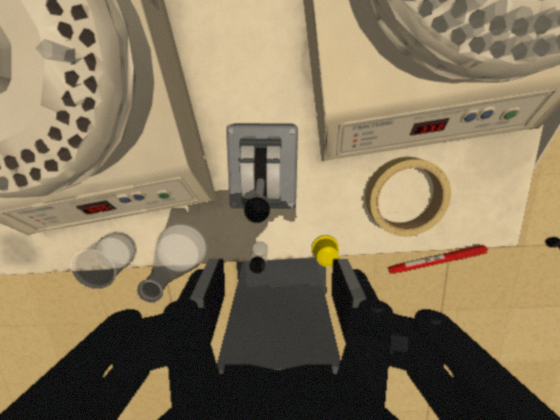

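Request:
{"method": "arm_command", "body": {"hand": [0.055,0.055], "linear": [[0,0,0.03],[0,0,0.03]], "twist": [0,0]}}

```text
t: 1.9
eef_pos: [0.4784, -0.0218, 0.2]
ee_rot: [-3.132, 0.003, -0.051]
force: [-0.1, -0.1, 0.4]
finger_gap: 0.0551
```

Request:
{"method": "arm_command", "body": {"hand": [0.055,0.055,0.055,0.055,0.055,0.055], "linear": [[0.002,-0.0165,0],[0.002,-0.0165,0.03],[0.002,-0.0165,0.055],[0.002,-0.0165,0.07],[0.002,-0.0165,0.085],[0.002,-0.0165,0.085]], "twist": [0,0,0,0,0,0]}}

```text
t: 2.65
eef_pos: [0.4823, -0.0127, 0.1159]
ee_rot: [-3.124, 0.001, -0.036]
force: [0.2, -0.1, 1.3]
finger_gap: 0.0548
```

```bash
python3 - <<'E'
from h import *
c=cam('wrist'); print(c['s']['eef_pos'],c['s']['ee_rot'],c['s']['force'])
cv2.imwrite('pics/w2.png',c['image'][100:,:,::-1])
E
```

```text
[ 0.48226181 -0.01267774  0.11590436] [-3.12442579e+00  1.34878220e-03 -3.64196394e-02] [ 0.20376143 -0.12738897  1.34217239]
```

View pics/w2.png

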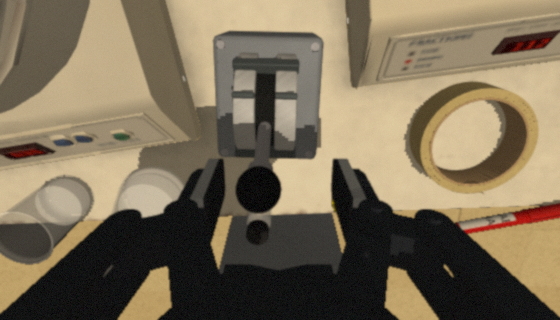

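Request:
{"method": "arm_command", "body": {"hand": [0.05,0.05,0.05], "linear": [[0,-0.01,0.001],[0,-0.01,0.001],[0,-0.01,0.001]], "twist": [1,1,1]}}

```text
t: 3.08
eef_pos: [0.4828, -0.0125, 0.116]
ee_rot: [-3.117, -0.0, -0.041]
force: [-0.1, -0.3, 0.5]
finger_gap: 0.0501
```

```bash
python3 - <<'E'
from h import *
c=cam('wrist'); print(c['s'])
P=pts(c); k=(c['image'].max(-1)<45)&(P[...,2]>.12)&(P[...,2]<.16)&(abs(P[...,0]-.485)<.03)&(abs(P[...,1]+.005)<.014)
v,u=np.nonzero(k); w=P[k]; print(len(w),np.median(w,0),w.min(0),w.max(0),u.min(),u.max(),v.min(),v.max())
E
```

```text
{'t': 3.075, 'joint_pos': array([-0.04108215,  0.07324078, -0.35254381,  1.14483895,  0.02473799,
        3.14117349]), 'joint_vel': array([ 0.00038877,  0.00074725, -0.00281602, -0.00082139, -0.00191451,
        0.00023507]), 'effort': array([-2.15324195e-02, -3.90274000e+01,  3.42325008e+01,  5.83302208e-04,
        8.04619188e-02, -1.96811561e-05]), 'eef_pos': array([ 0.48284104, -0.01253181,  0.11600664]), 'ee_rot': array([-3.11685474e+00, -1.83162618e-04, -4.06631143e-02]), 'force': array([-0.08820303, -0.28081505,  0.50402973]), 'ft_torque': array([-0.04672177,  0.02504162,  0.04340223]), 'finger_gap': 0.05009435047182462}
1572 [ 0.48670599 -0.00524096  0.13950922] [ 0.47576405 -0.01453753  0.1237703 ] [0.4933056  0.00533516 0.14410973] 236 279 267 312
```

Request:
{"method": "arm_command", "body": {"hand": [0.05,0.05,0.05], "linear": [[-0.001,-0.007,0.001],[-0.001,-0.007,0.001],[-0.001,-0.007,0.001]], "twist": [-6,-6,-6]}}

```text
t: 3.5
eef_pos: [0.4819, -0.0055, 0.1149]
ee_rot: [-3.117, -0.002, 0.063]
force: [-0.4, -0.2, -0.4]
finger_gap: 0.0502
```

Request:
{"method": "arm_command", "body": {"hand": [0.03,0.02,0.02,0.02], "linear": [[0,0,0],[0,0,0],[0,0,0],[0,0,0]], "twist": [0,0,0,0], "force": 25}}

```text
t: 4.0
eef_pos: [0.4819, -0.0034, 0.1152]
ee_rot: [-3.112, -0.003, 0.065]
force: [-1.6, 7.0, 2.7]
finger_gap: 0.0203
```

Request:
{"method": "arm_command", "body": {"hand": [0.015,0.015,0.015,0.015,0.015,0.015,0.015,0.015], "linear": [[0,-0.002,0],[0.0083,-0.001,-0.0026],[0.0168,0,-0.0034],[0.0253,0.001,-0.0032],[0.0338,0.002,-0.0021],[0.0423,0.003,0],[0.0501,0.004,0.0029],[0.0501,0.004,0.0029]], "twist": [0,0,0,0,0,0,0,0]}}

```text
t: 5.0
eef_pos: [0.5339, -0.0058, 0.1121]
ee_rot: [-3.116, -0.004, 0.064]
force: [1.0, 5.1, 1.4]
finger_gap: 0.02
```

```bash
python3 - <<'E'
from h import *
c=cam('wrist'); print(c['s'])
cv2.imwrite('pics/w3.png',c['image'][:,:,::-1])
E
```

```text
{'t': 5.0, 'joint_pos': array([-0.02503103,  0.16751332, -0.25354941,  1.14790651,  0.0255876 ,
        3.05220351]), 'joint_vel': array([ 0.00102074, -0.01036683, -0.0065359 ,  0.00322792, -0.00026247,
       -0.00102128]), 'effort': array([-2.78163873e+00, -4.42531264e+01,  3.35321009e+01,  1.80466734e-01,
       -1.34470772e+00, -8.21280482e-04]), 'eef_pos': array([ 0.53391424, -0.00580454,  0.11210238]), 'ee_rot': array([-3.11627022, -0.00410376,  0.06432953]), 'force': array([1.02307233, 5.10425959, 1.41734021]), 'ft_torque': array([ 0.99542044, -0.09658555,  0.01059188]), 'finger_gap': 0.019976765056813}
```

View pics/w3.png

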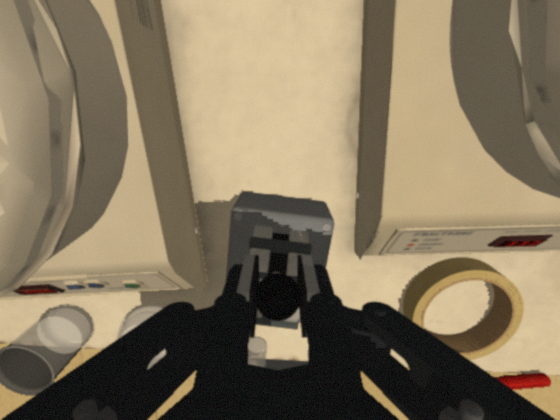

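Request:
{"method": "arm_command", "body": {"hand": [0.035,0.045,0.045,0.045,0.045,0.045,0.045,0.045], "linear": [[0,0,0],[0,0,0],[0,0,0],[0,0,-0.03],[0,0,-0.07],[-0.03,0,-0.11],[-0.06,0,-0.13],[-0.06,0,-0.13]], "twist": [0,0,0,0,0,0,0,0]}}

```text
t: 6.05
eef_pos: [0.4718, -0.0136, 0.2442]
ee_rot: [-3.118, -0.006, 0.064]
force: [0.0, -0.9, -0.0]
finger_gap: 0.045
```

```bash
python3 - <<'E'
from h import *
from scipy.optimize import least_squares
c=cam('wrist'); print(c['s']['eef_pos'],c['s']['ee_rot'],c['s']['force'])
P=pts(c); im=c['image'][:,:,::-1]
k=(im.max(-1)<45)&(P[...,2]>.119)&(P[...,2]<.16)&(abs(P[...,0]-.53)<.04)&(abs(P[...,1])<.03)
w=P[k]; v,u=np.nonzero(k); print(len(w),u.min(),u.max(),v.min(),v.max())
r=least_squares(lambda p:np.linalg.norm(w-p,axis=1)-.011,np.median(w,0)-[0,0,.01],loss='soft_l1',f_scale=.002); print('ball',r.x)
k=(abs(P[...,2]-.055)<.004)&(abs(P[...,0]-.5)<.06)&(abs(P[...,1])<.06); w=P[k]; print('box',np.percentile(w,[1,99],axis=0),cv2.minAreaRect(w[:,:2].astype(np.float32)*1000))
vv,uu=int(v.mean()),int(u.mean()); print(uu,vv)
cv2.imwrite('pics/w4.png',cv2.resize(im[max(0,vv-60):vv+90,uu-75:uu+75],(600,600),interpolation=cv2.INTER_CUBIC))
c=cam('top'); cv2.imwrite('pics/t2.png',c['image'][:,:,::-1])
E
```

```text
[ 0.47178098 -0.0135675   0.24420688] [-3.11788051 -0.00626073  0.06352379] [ 0.0109885  -0.94034376 -0.04694591]
517 265 289 127 152
ball [ 0.52990147 -0.00707764  0.12959821]
box [[ 0.45823969 -0.04250976  0.05145059]
 [ 0.54690936  0.0314051   0.05650335]] ((502.255615234375, -5.363010406494141), (73.64057159423828, 89.63375854492188), 86.65087127685547)
276 139
```

View pics/w4.png

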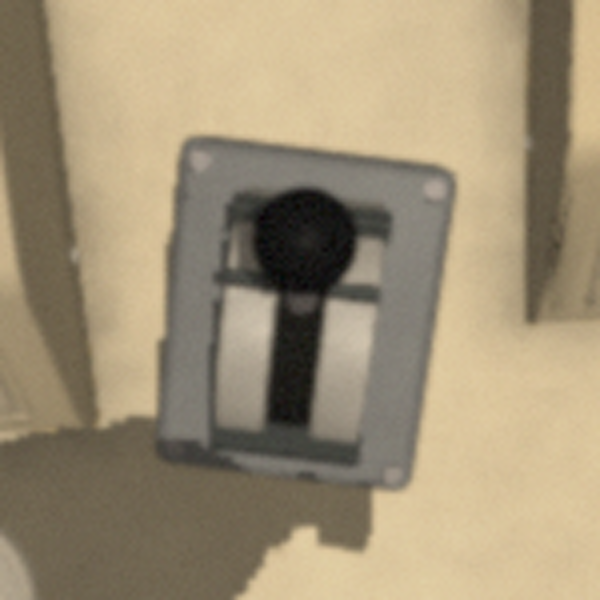

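```bash
python3 - <<'E'
from h import *
from scipy.optimize import least_squares
for n in('top','scene'):
    c=load('top') if n=='top' else cam('scene')
    P=pts(c); im=c['image']
    k=(im.max(-1)<45)&(P[...,2]>.117)&(P[...,2]<.15)&(abs(P[...,0]-.53)<.03)&(abs(P[...,1]+.005)<.02)
    w=P[k]; print(n,len(w))
    if len(w)>10:
        r=least_squares(lambda p:np.linalg.norm(w-p,axis=1)-.011,[.53,-.007,.129],loss='soft_l1',f_scale=.002); print('ball',r.x)
    k=(abs(P[...,2]-.055)<.006)&(abs(P[...,0]-.5)<.06)&(abs(P[...,1]+.005)<.045); w=P[k]
    if len(w)>10: print('box',np.percentile(w,[1,99],axis=0)[:,:2],cv2.minAreaRect(w[:,:2].astype(np.float32)*1000))
im=load('top')['image'][:,:,::-1]
cv2.imwrite('pics/c2.png',cv2.resize(im[195:260,380:435],(508,600),interpolation=cv2.INTER_CUBIC))
c=load('wrist');P=pts(c);print('cam',pose(c)[:3,3])
for x,y in((220,277),(378,293)): print('rib',ray(c,276-75+x/4,139-60+y/4,.089))
for x,y in((303,238),): print('ball',ray(c,276-75+x/4,139-60+y/4,.129))
for x,y in((235,200),(390,215),(215,440),(358,455)): print('stops',ray(c,276-75+x/4,139-60+y/4,.078))
for x,y in((185,140),(457,170),(158,455),(410,488)): print('cor',ray(c,276-75+x/4,139-60+y/4,.055))
E
```

```text
top 79
ball [ 0.53003747 -0.00715635  0.13036245]
box [[ 0.45604666 -0.04122109]
 [ 0.54654185  0.03283462]] ((501.9560546875, -5.115573883056641), (74.54158020019531, 90.05726623535156), 86.50823211669922)
scene 14
ball [ 0.5306632  -0.00613013  0.13368515]
box [[ 0.45368549 -0.03751702]
 [ 0.5441051   0.03155377]] ((500.00250244140625, -3.5090103149414062), (93.55679321289062, 73.7778549194336), 0.17208245396614075)
cam [ 0.55079378 -0.01283214  0.38686953]
rib [0.51684713 0.01317978 0.089     ]
rib [ 0.51556603 -0.02521195  0.089     ]
ball [ 0.53049583 -0.00715908  0.129     ]
stops [0.53449428 0.01123186 0.078     ]
stops [ 0.533398   -0.02707003  0.078     ]
stops [0.47356115 0.01369133 0.078     ]
stops [ 0.47213328 -0.0238613   0.078     ]
cor [0.54755557 0.02674633 0.055     ]
cor [ 0.54461456 -0.04461783  0.055     ]
cor [0.46234938 0.03156801 0.055     ]
cor [ 0.45769876 -0.04009251  0.055     ]
```

```bash
python3 - <<'E'
from h import *
from scipy.optimize import least_squares
c=load('top'); P=pts(c).reshape(-1,3); ok=c['z_map'].ravel()>0
xs=np.arange(.40,.82,.03)
print('y:',*np.round(np.arange(.42,.02,-.04),2))
for x in xs[::-1]:
    row=[]
    for y in np.arange(.42,.02,-.04):
        m=ok&(abs(P[:,0]-x)<.015)&(abs(P[:,1]-y)<.02); row.append(round(float(np.max(P[m,2])),2) if m.any() else None)
    print(round(x,2),row)
m=ok&(abs(P[:,0]-.6155)<.02)&(abs(P[:,1]-.4)<.018)&(P[:,2]>.19)&(P[:,2]<.212); w=P[m]
r=least_squares(lambda p:np.linalg.norm(w-p,axis=1)-.012,[.6155,.401,.195],loss='soft_l1',f_scale=.002); print('bolt',len(w),r.x)
E
```

```text
y: 0.42 0.38 0.34 0.3 0.26 0.22 0.18 0.14 0.1 0.06
0.79 [0.48, 0.22, 0.48, 0.47, 0.48, 0.48, 0.36, 0.11, 0.42, 0.47]
0.76 [0.49, 0.22, 0.48, 0.49, 0.45, 0.48, 0.36, 0.0, 0.0, 0.48]
0.73 [0.15, 0.16, 0.13, 0.21, 0.07, None, None, 0.08, 0.08, 0.0]
0.7 [0.01, 0.0, 0.21, 0.25, 0.25, 0.18, 0.16, 0.16, 0.14, 0.01]
0.67 [0.18, 0.16, 0.08, 0.25, 0.25, 0.16, 0.16, 0.18, 0.15, 0.0]
0.64 [0.2, 0.2, 0.08, 0.24, 0.24, 0.16, 0.16, 0.16, 0.16, 0.0]
0.61 [0.21, 0.21, 0.01, 0.25, 0.24, 0.16, 0.17, 0.16, 0.18, 0.0]
0.58 [0.18, 0.01, 0.0, 0.23, 0.26, 0.16, 0.16, 0.16, 0.16, 0.13]
0.55 [0.18, 0.0, 0.01, 0.14, 0.17, 0.16, 0.16, 0.16, 0.16, 0.08]
0.52 [0.18, 0.01, 0.0, 0.08, 0.15, 0.16, 0.18, 0.16, 0.15, 0.08]
0.49 [0.18, 0.01, 0.01, 0.08, 0.08, 0.13, 0.14, 0.08, 0.07, 0.35]
0.46 [0.18, 0.01, 0.0, 0.07, 0.07, 0.06, 0.06, 0.06, 0.05, 0.35]
0.43 [0.18, 0.0, 0.0, 0.04, 0.04, 0.06, 0.06, 0.04, 0.05, 0.0]
0.4 [0.17, 0.0, 0.0, 0.0, 0.0, 0.07, 0.07, 0.11, 0.12, 0.0]
bolt 105 [0.61574744 0.4027726  0.19471783]
```

Request:
{"method": "arm_command", "body": {"hand": [0.06,0.06,0.06,0.06,0.06,0.06,0.06,0.06], "linear": [[0.0,-0.02,-0.05],[0.02,-0.07,-0.05],[0.04,-0.13,-0.05],[0.06,-0.19,-0.05],[0.09,-0.25,-0.05],[0.12,-0.31,-0.05],[0.145,-0.36,-0.05],[0.17,-0.406,-0.05]], "twist": [-10.5,-21,-31.5,-42,-52.5,-63,-73.5,-84]}}

```text
t: 7.2
eef_pos: [0.6166, 0.4041, 0.2998]
ee_rot: [-3.14, -0.024, 1.537]
force: [0.7, -0.9, 0.1]
finger_gap: 0.0599
```

```bash
python3 - <<'E'
from h import *
c=cam('wrist'); s=c['s']; print(s['eef_pos'],s['ee_rot'],s['force'],s['joint_pos'])
P=pts(load('top')).reshape(-1,3)
m=(P[:,2]>.2)&(P[:,2]<.3)&(abs(P[:,0]-.62)<.09)&(P[:,1]>.2)&(P[:,1]<.36); w=P[m]
for x in np.arange(.55,.70,.015):
    q=w[abs(w[:,0]-x)<.0075]
    if len(q)>2: print(round(x,3),np.round(np.percentile(q[:,1],[2,98]),3),np.round(np.percentile(q[:,2],98),3))
Q=pts(c); im=c['image']
k=(im.max(-1)<50)&(Q[...,2]>.19)&(Q[...,2]<.215)&(abs(Q[...,0]-.6155)<.03)&(abs(Q[...,1]-.4015)<.03); w=Q[k]; print(len(w))
from scipy.optimize import least_squares
r=least_squares(lambda p:np.linalg.norm(w-p,axis=1)-.012,[.6155,.4015,.195],loss='soft_l1',f_scale=.002); print('bolt',r.x)
cv2.imwrite('pics/w5.png',im[:,:,::-1])
E
```

```text
[0.61663145 0.40406827 0.29983889] [-3.13995214 -0.02357976  1.53698422] [ 0.67903997 -0.88412932  0.09183818] [0.57193683 0.6091769  0.80045129 1.74999203 0.020318   2.17664864]
0.58 [0.266 0.278] 0.243
0.595 [0.266 0.282] 0.258
0.61 [0.27  0.285] 0.244
0.625 [0.274 0.288] 0.245
0.64 [0.277 0.292] 0.244
0.655 [0.28  0.296] 0.244
0.67 [0.281 0.307] 0.248
0.685 [0.276 0.312] 0.252
307
bolt [0.61570793 0.401973   0.19466799]
```

View pics/w5.png

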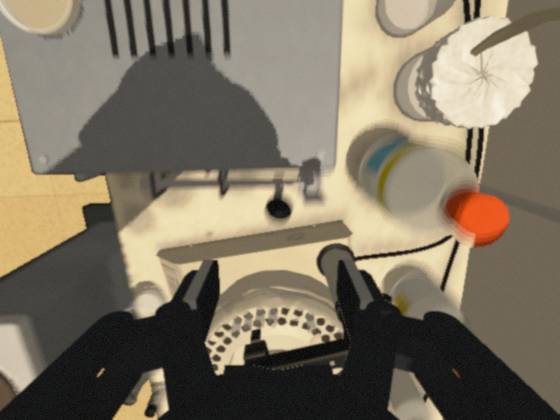

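Request:
{"method": "arm_command", "body": {"hand": [0.06,0.06,0.06,0.06,0.06,0.06], "linear": [[-0.005,-0.001,0.03],[-0.005,-0.001,0.06],[-0.005,-0.001,0.085],[-0.005,-0.001,0.105],[-0.005,-0.001,0.12],[-0.005,-0.001,0.12]], "twist": [0,0,0,0,0,0]}}

```text
t: 8.0
eef_pos: [0.6142, 0.3992, 0.1796]
ee_rot: [-3.138, -0.023, 1.53]
force: [-1.0, 0.7, 0.6]
finger_gap: 0.0603
```

Request:
{"method": "arm_command", "body": {"hand": [0.06,0.04,0.025,0.018,0.018,0.018], "linear": [[0.003,0.001,0],[0.003,0.001,0],[0.003,0.001,0],[0.003,0.001,0],[0.003,0.001,0],[0.003,0.001,0]], "twist": [0,0,0,0,0,0], "force": 30}}

```text
t: 8.75
eef_pos: [0.6157, 0.4027, 0.183]
ee_rot: [3.141, -0.026, 1.53]
force: [-2.3, 0.4, 5.3]
finger_gap: 0.0218
```

Request:
{"method": "arm_command", "body": {"hand": [0.018,0.018,0.018,0.018], "linear": [[0,0,-0.004],[0,0,-0.008],[0,0,-0.011],[0,0,-0.011]], "twist": [0,0,0,0]}}

```text
t: 9.25
eef_pos: [0.6156, 0.4023, 0.1931]
ee_rot: [-3.141, -0.025, 1.53]
force: [-2.1, 1.5, -2.1]
finger_gap: 0.0214
```

```bash
python3 - <<'E'
from h import *
c=cam('scene'); s=c['s']; print(s['eef_pos'],s['force'],s['finger_gap'])
P=pts(c); im=c['image'][:,:,::-1]
w=cam('wrist')['image'][:,:,::-1]
a=cv2.resize(im[150:290,110:250],(400,400),interpolation=cv2.INTER_CUBIC); b=cv2.resize(w[170:310,210:350],(400,400),interpolation=cv2.INTER_CUBIC)
cv2.imwrite('pics/l1.png',np.hstack([a,b]))
E
```

```text
[0.61560361 0.40232557 0.19306611] [-2.12267032  1.52185919 -2.12068107] 0.021408107364288113
```

View pics/l1.png

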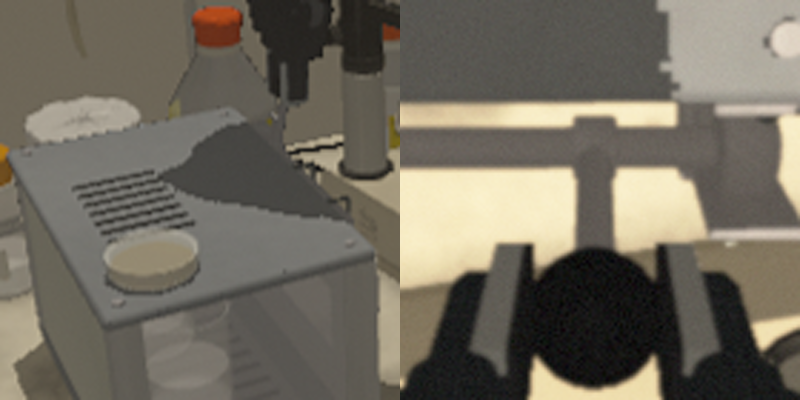

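Request:
{"method": "arm_command", "body": {"hand": [0.018,0.018,0.018,0.018], "linear": [[0,-0.004,0],[0,-0.008,0],[0,-0.012,0],[0,-0.012,0]], "twist": [0,0,0,0]}}

```text
t: 9.85
eef_pos: [0.6033, 0.4028, 0.1934]
ee_rot: [-3.141, -0.025, 1.531]
force: [-0.5, 1.0, -2.1]
finger_gap: 0.0216
```

Request:
{"method": "arm_command", "body": {"hand": [0.018,0.018,0.018,0.018,0.018,0.018,0.018], "linear": [[0,-0.005,0],[0,-0.01,0],[0,-0.015,0],[0,-0.02,0],[0,-0.024,0],[0,-0.024,0],[0,-0.024,0]], "twist": [0,0,0,0,0,0,0]}}

```text
t: 10.72
eef_pos: [0.5792, 0.4038, 0.193]
ee_rot: [-3.14, -0.025, 1.531]
force: [-1.9, 1.8, -2.6]
finger_gap: 0.0219
```

Request:
{"method": "arm_command", "body": {"hand": [0.018,0.018,0.018,0.018,0.018,0.018,0.018,0.018], "linear": [[-0.0079,-0.0018,0],[-0.0157,-0.004,0],[-0.0233,-0.0067,0],[-0.0308,-0.0097,0],[-0.0382,-0.013,0],[-0.0454,-0.0167,-0.001],[-0.0454,-0.0167,-0.001],[-0.0454,-0.0167,-0.001]], "twist": [2.9,5.7,8.6,11.5,14.3,17.2,17.2,17.2]}}

```text
t: 11.72
eef_pos: [0.5618, 0.3591, 0.1931]
ee_rot: [-3.135, -0.024, 1.231]
force: [1.5, 0.2, -1.2]
finger_gap: 0.0219
```

```bash
python3 - <<'E'
from h import *
c=cam('top'); s=state(); print(s['eef_pos'],s['ee_rot'],s['force'],s['finger_gap'],s['joint_pos'])
cv2.imwrite('pics/o1.png',cv2.resize(c['image'][100:300,100:340,::-1],(720,600),interpolation=cv2.INTER_CUBIC))
E
```

```text
[0.56171942 0.35916405 0.19300586] [-3.13436363 -0.023715    1.23053656] [ 2.36532309 -0.14389359 -0.85014939] 0.02189097126918482 [0.55984629 0.39040578 0.21925703 1.38556125 0.02040227 2.47096037]
```

View pics/o1.png

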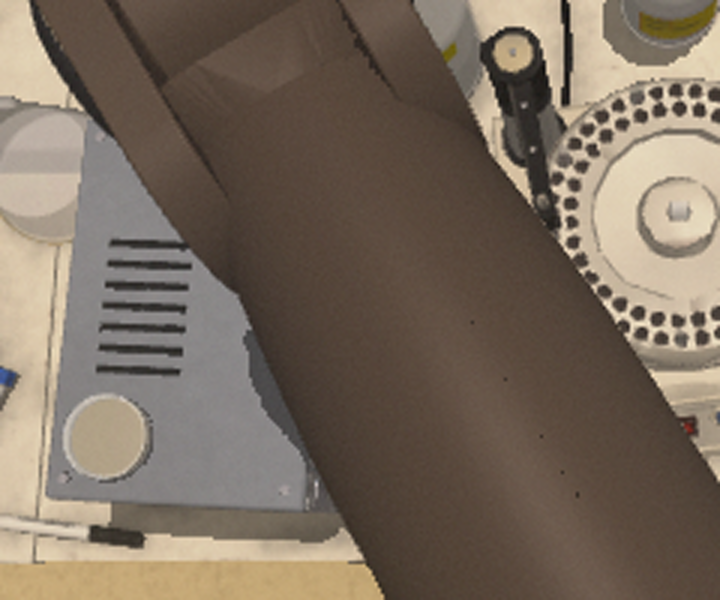

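Request:
{"method": "arm_command", "body": {"hand": [0.018,0.018,0.018,0.018,0.018,0.018,0.018,0.018], "linear": [[-0.0079,-0.0019,0],[-0.0156,-0.004,0],[-0.0234,-0.0067,0],[-0.0309,-0.0097,0],[-0.0338,-0.011,0],[-0.0338,-0.011,0],[-0.0338,-0.011,0],[-0.0338,-0.011,0]], "twist": [2.9,5.7,8.6,11.5,12.6,12.6,12.6,12.6]}}

```text
t: 12.78
eef_pos: [0.5398, 0.331, 0.1922]
ee_rot: [-3.129, -0.021, 1.01]
force: [2.9, 1.3, -1.9]
finger_gap: 0.0219
```

```bash
python3 - <<'E'
from h import *
c=cam('scene'); w=cam('wrist'); s=state(); print(s['t'],s['eef_pos'],s['ee_rot'],s['force'],s['finger_gap'],s['joint_vel'])
a=c['image'][100:,60:410,::-1]; b=w['image'][:,:,::-1]
cv2.imwrite('pics/o2.png',np.hstack([cv2.resize(a,(380,348)),cv2.resize(b,(420,348)[:1]+(348,))]))
E
```

```text
12.875 [0.53977294 0.33095083 0.19222907] [-3.12896514 -0.02129895  1.01014257] [ 2.39858226  0.65280863 -1.29267229] 0.021713977201184176 [ 0.00030011 -0.00112165 -0.0025206  -0.00058656  0.00048247  0.00130733]
```

View pics/o2.png

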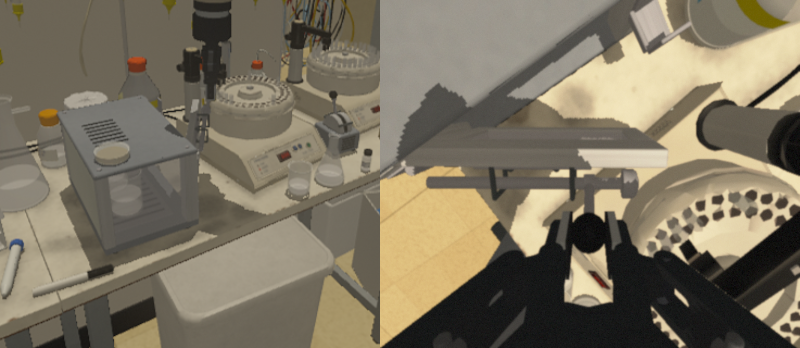

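```bash
python3 - <<'E'
from h import *
c=load('wrist'); P=pts(c); 
a=P[int(183/.829),int((430-380)/.75)+5]; 
m=[(u,v) for u,v in((440,183),(480,183),(530,182),(560,182))]
L=np.array([P[round(v/.829),round((u-380)/.75)] for u,v in m]); print(L)
print('rod angle',np.arctan2(*(L[-1]-L[0])[[1,0]]))
job_done()
E
```

```text
[[0.43964376 0.40919661 0.15326566]
 [0.46861301 0.39117255 0.15323612]
 [0.50562586 0.36908856 0.15358285]
 [0.52746654 0.35581038 0.15434395]]
rod angle -0.5461978506119791
the job is handed in; nothing more can be done
```

I did all three steps and handed the job in at about 13 s, with the gripper still holding the bolt's ball knob and the door ajar. The hand-in gives no verdict, so the results below are my own measurements.

- **Heat lever:** I gripped the knob, eased it over and let go. Camera fits put the lever at about 0.53–0.55 rad. That is inside the 0.4–0.6 window but nearer its upper end, and I did not nudge it closer to the rib. The final scene picture showed the lever but I did not measure it again.
- **Bolt:** The arm lifted about 10 mm, with the wrist force matching the bolt's 2 N weight. It then moved about 36 mm towards the hinge with no more than about 3 N at the wrist, and the door came free. Both figures are arm travel, because the bolt itself was not measured separately.
- **Door:** The rod points along −0.546 rad against about −0.04 when shut, so the door is about 0.51 rad (29°) open. The arm is standing still, the fingers are closed on the knob at a 21.7 mm gap, and the wrist force is about 2.5 N against the spring.
- **Loose glassware:** In the last scene picture the flask, beaker and dish were standing and looked to be in their places. I did not measure their shift.

**Checks that disagreed:**
- In the first approach the last joint was at its range limit, which left the tool tilted about 1.4° from vertical for the rest of the job.
- Both knobs gripped about 2 mm under their stated diameters, and neither slipped.

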